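# Load a wire reel and lock the wire guide at its ring

## Robot

A 7-joint arm with a two-finger parallel gripper is mounted at the origin on the work surface. World frame = base frame: x ahead of the robot, y to its left, z up, the work surface at z = 0. Lengths are in m, angles in rad, forces in N, time in s.
With the tool pointing down it reaches from about 0.4 to 0.85 m from the base axis. Payload 4.5 kg.
Tool frame: the origin (TCP) lies between the finger pads, 19 mm behind the fingertips; this is the grasp point; z points along the fingers, y is the line along which they close (so a half turn about z gives the same grasp; the last joint's range is limited). The gripper opens to 88 mm and grips with 3 to 60 N. Pads are 18 mm wide; open, the fingers measure 123 mm over their backs; the gripper's body (75 mm by 187 mm) begins 45 mm behind the grasp point.
Start: joints at [1.281, 0.689, -0.195, 1.565, 0.157, 0.902, -0.215], TCP at [0.199, -0.593, 0.257] pointing down, gripper open.
Joint ranges: [-3.01, 3.01], [-0.46, 2.08], [-1.47, 1.51], [0.13, 2.56], [-1, 4.14], [0.04, 2.09], [-2.66, 2.66]. Speed limits (rad/s): [2.57, 2.57, 3.14, 3.14, 3.14, 3.14, 3.14].

## Interface

Orientations are given as a unit quaternion [x, y, z, w].
In Python, from plant import r, optics, workorder gives the robot as it stands.
- The arm moves only by the shell command python3 -m creep 'ROWS' [FORCE]. ROWS is JSON, a list of rows, each an object of numbers: "grip": the gripper command: -1 is shut, 1 is fully open, values between are in proportion; "tx", "ty", "tz": the shift along the tool's x, y, z in cm; "spin": the turn about the tool's z in degrees. In form: [{"grip": .., "tx": .., "ty": .., "tz": .., "spin": ..}, ...]. A call has 1 to 8 rows; each row shifts and turns the commanded pose from where the row before left it, along the tool's axes as they then stand; what a row does not reach is not made up. A row lasts 1/12 s, in which the tool goes at most 41.7 mm and 7.16 degrees, less where a joint would pass 70% of its speed; a pose out of reach is approached as far as the arm can. A call with a gripper value outside its range is refused whole. The fingers move at their own pace and stop on an object; FORCE is the grip in N (left out, the last holds). Time passes only in rows, so rows that do not move let the fingers close. It gives the time, the measured TCP pose, the force, the opening and the grip force at its end, in the units of the state.
- r.get_state(): the state, without advancing time (a new reading comes with each control period).
- optics.snapshot(name): name is "scene" or "top" or "wrist"; returns (picture, depth): 480x640x3 uint8, red, green, blue; 480x640 float32, m along the optical axis (not along the pixel's ray), 0 where there is no reading.
- optics.get_calibration(name): a dict with "fx", "fy", "cx", "cy" (pixels), "extrinsics" (4x4, takes a point from world to camera coordinates). Camera axes: x right, y down, z forward; pixel columns grow to the right and rows downward; lengths in m; the calibration is good to about 2 mm. A picture is of the moment at which its call begins: read the wrist's pose just before it. get_calibration takes no time and is no camera call; for the wrist camera it gives the pose at the moment of the call.
- workorder.finish_job(): hands the job in; it is judged then, once.
The state is a dict: "clock": time; "q": joint angles; "qd": joint speeds; "joint_torque": joint torques, N m; "tool_pos": TCP position; "eef_rot": TCP orientation; "contact_force": force on the tool from outside, world axes, zero at the start; "moment": the same for the moment, N m; "opening": opening from 0.0 (shut) to 1.0 (fully open); "finger_force": force on a finger pad.
Only numpy, scipy, OpenCV 4.12 (cv2) and the standard library are available. Lean on these libraries where they do the work, as an engineer would, in place of code of your own. Each camera call takes 0.05 s, during which the arm holds its last target. There are 200 camera calls.

## Task

Load the wire stand: lower the reel of copper wire over the upright spindle until it sits flat on the platen, and let go of it. Then take the wire guide on the column by its two grips, lift it with its cam lever still open until the top of its collar is level with the middle ring on the column, and holding it there squeeze the lever fully shut. Finish still holding the locked guide by its grips at that ring, so that the wire can be threaded; leave the other things on the bench alone.

Things in the scene. Friction and masses are not known exactly. Their poses are not given: they have to be found in the camera images.
- reel: Reel of copper wire, loose, standing upright on the bench: two black flanges 66 mm in diameter and 4 mm thick, copper winding 54 mm in diameter between them, 56 mm high overall, bore 17 mm right through, about 0.4 kg. Origin: centre of its underside, z up its axis. Grip it across the upper flange from above.
- stand: Wire stand, fixed to the bench: grey base plate 150 x 250 x 12 mm carrying a round steel column (18 mm diameter, 215 mm high) and beside it a grey pedestal with a round platen and spindle. Origin: on the bench under the column's axis. Its +y axis points from the column to the spindle, 125 mm away; the guide's grips point roughly along its -x axis.
- seat (a point): Centre of the platen's flat top (72 mm diameter, 70 mm above the bench), at the foot of the spindle; the reel's underside rests here.
- spindle_tip (a point): Top of the upright spindle: a pin of 12 mm diameter, chamfered at the tip, standing 70 mm out of the platen.
- mark (a point): Centre of the middle one of three dark rings engraved round the column (each 2 mm wide, 22 mm apart), 111 mm above the bench.
- guide (a joint): Height of the wire guide on the column above its bottom stop, m: 0 parked on the stop collar, grows upward, up to 0.14. With the lever open the guide (0.3 kg) slides freely and drops back to the stop when it is let go.
- clamp: The sliding wire guide: aluminium collar 38 mm in diameter and 26 mm high on the column, with a white wire eye on its +y side, and an arm 70 mm long along its own -x axis that ends in an upright barrel (the fixed grip). Origin: on the column's axis, at the underside of the collar. While the lever is open it also turns freely about the column, up to 0.6 rad either way from the stand's axes.
- guide_edge (a point): Centre of the top face of the guide's collar, 26 mm above its underside: the edge to set to the ring.
- grip (a point): Point 70 mm from the column's axis along the guide's -x axis, at mid-height of the grips: midway between the two barrels when the lever is shut.
- tail_end (a point): Centre of the fixed grip: upright barrel 16 mm in diameter, 26 mm high, at x -70, y +9.5 mm of clamp.
- lever_end (a point): Centre of the lever's grip: a like upright barrel of 16 mm diameter and 26 mm height at the end of the dark steel cam lever, beside the fixed one on the guide's -y side. With the lever shut the two barrels stand side by side and measure 35 mm across; open, up to 68 mm.
- lever (a joint): Opening of the cam lever, rad: 0 fully shut, 0.5 fully open. It turns on an upright pin on the collar, 67 mm from its grip, stays where it is put and needs 12 to 20 N at its grip: a pinch of 6 to 9 N across both barrels lifts the guide without moving the lever, a squeeze of 30 to 40 N shuts it (the guide turns a little about the column meanwhile). Shut, its cam locks the guide.
- coffee_pot: Bystander: copper coffee pot 78 mm wide with a slanting brass handle. Origin: centre of its underside.
- tin: Bystander: red tin, 72 mm in diameter, 85 mm high. Origin: centre of its underside.
- cup: Bystander: copper cup, 76 mm wide, 75 mm high. Origin: centre of its underside.
- hammer: Bystander: hammer 240 mm long lying on the bench. Origin: centre of its underside.
Things that resemble listed ones, but are neither listed nor needed, are in the scene too. What is shaped like the reel but green or pink is not meant.

How it is judged:
On the way, in this order (a step that is already met when the one before it is completed fails the run):
1. the reel sits flat on the platen, on the spindle, and is let go (horizontal distance between reel and seat below 0.005 m and z of reel in the frame of seat below 0.003 m and angle between reel's own z axis and vertical below 0.06 rad and contact force between the fingers and reel below 0.1 N), for 0.2 s.
2. the guide is held in the fingers with its collar's top at the middle ring, the lever still open (z of guide_edge in the frame of mark between -0.004 and 0.004 m and value of joint lever above 0.2 rad and contact force between the fingers and clamp above 1 N), for 0.2 s.
At the end, for the whole second after the job is handed in: Collar top within 4 mm of the middle ring, lever shut (under 0.06 rad), guide still and held by the fingers at its grips (over 5 N, TCP within 35 mm); reel let go, upright within 0.06 rad, on the platen within 3 mm in height and 5 mm off the axis (all of step 1 and z of guide_edge in the frame of mark between -0.004 and 0.004 m and value of joint lever below 0.06 rad and contact force between the fingers and clamp above 5 N and distance between the grasp point and grip below 0.035 m and linear speed of clamp below 0.02 m/s); the arm keeps its last pose, push and grip.
It fails at once if the reel is let go above the platen and drops down the spindle (linear speed of reel above 0.45 m/s and horizontal distance between reel and seat below 0.008 m and contact force between the fingers and reel below 0.1 N).
It fails at once if a bystander is moved (distance of any of coffee_pot, tin, cup, hammer from where it was at the start of the episode above 0.04 m).
It also fails if it takes over 48 s, if anything falls off the work surface, if the arm or the gripper's body presses on something with over 40 N, if the wrist force passes 120 N, or if a joint passes its speed limit or range.

## Working session

There is one attempt and no reset: what is moved stays moved. The work goes in short steps, Python scripts to look and compute and a shell command to move; the robot and the scene stay as the last step left them, time stands still between calls to the robot, and variables do not carry over. Pictures are saved under pics/ and viewed, at most 10 in all, crops included, and the job is handed in when it is done.

```bash
ls; mkdir -p pics; python3 - <<'E'
from plant import r, optics
import cv2, numpy as np
s=r.get_state(); print({k:np.round(v,3).tolist() for k,v in s.items()})
for n in ("scene","top"):
    p,d=optics.snapshot(n); cv2.imwrite(f"pics/{n}0.png",p[:,:,::-1]); np.save(f"pics/{n}0.npy",d); c=optics.get_calibration(n); print(n,c["fx"],c["cx"],c["cy"],np.round(c["extrinsics"],3).tolist())
E
```

```text
pics
{'clock': 0.0, 'q': [1.281, 0.69, -0.195, 1.566, 0.157, 0.902, -0.215], 'qd': [0.0, -0.001, 0.001, 0.0, -0.0, -0.0, 0.0], 'joint_torque': [-0.0, -52.756, -1.267, -15.343, -0.053, 0.007, 0.0], 'tool_pos': [0.199, -0.592, 0.257], 'eef_rot': [0.987, 0.161, -0.0, -0.001], 'contact_force': [-0.493, -0.601, 0.054], 'moment': [-0.024, -0.011, -0.003], 'finger_force': 0.0, 'opening': 0.999}
scene 460.0944680174558 316.5482512618611 252.62535788558048 [[0.504, 0.864, -0.007, -0.272], [0.586, -0.348, -0.731, -0.217], [-0.634, 0.364, -0.682, 1.733], [0.0, 0.0, 0.0, 1.0]]
top 493.4773289501585 325.74502390929706 241.84713769689978 [[-0.023, -1.0, 0.006, 0.025], [-0.989, 0.022, -0.144, 0.569], [0.144, -0.009, -0.99, 1.417], [0.0, 0.0, 0.0, 1.0]]
```

View pics/scene0.png

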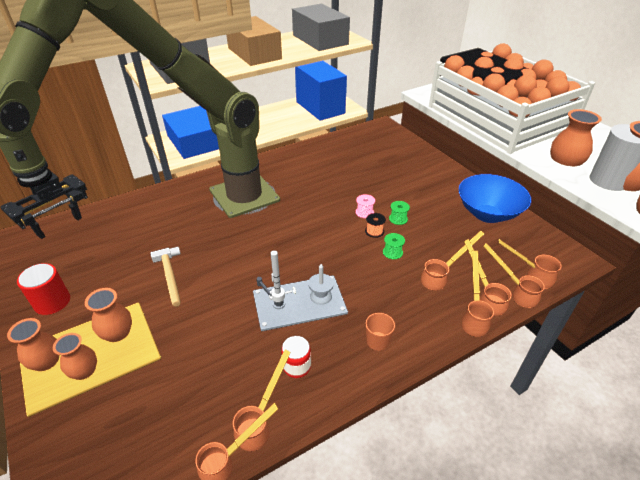

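View pics/top0.png

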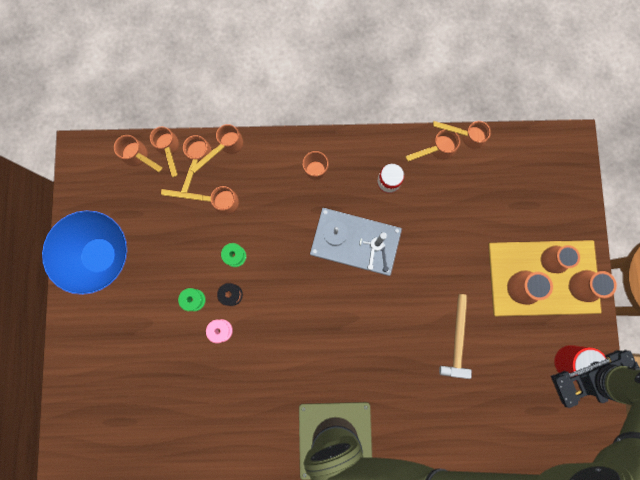

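The top view has four reel shapes: black at (230,294), pink at (219,331), and green at (191,300) and (233,255). The black one shows a copper winding in the scene view at (375,225), so it fits the description. The stand is at top (356,241), with the column at about (379,240), the spindle at about (336,232) and the grips at about (380,268). I'll confirm these in a crop and measure.

```bash
cat > h.py <<'E'
import numpy as np, cv2
from plant import r, optics
from scipy.spatial.transform import Rotation as R
def cast(c,u,v,z):
    E=c["extrinsics"]; E=np.array(E); Rm=E[:3,:3]; o=-Rm.T@E[:3,3]
    d=Rm.T@np.array([(u-c["cx"])/c["fx"],(v-c["cy"])/c["fy"],1.])
    return o+d*(z-o[2])/d[2]
def proj(c,p):
    q=np.array(c["extrinsics"])@np.append(p,1); return np.array([c["fx"]*q[0]/q[2]+c["cx"],c["fy"]*q[1]/q[2]+c["cy"]])
def blob(mask,lo=20):
    n,l,s,ce=cv2.connectedComponentsWithStats(mask.astype(np.uint8)); return [(s[i,4],ce[i].round(1).tolist(),s[i,:4].tolist()) for i in range(1,n) if s[i,4]>lo]
def tool(p):  # offset world target -> tool cm
    s=r.get_state(); T=R.from_quat(s["eef_rot"]); return T.inv().apply(np.array(p)-s["tool_pos"])*100
E
python3 - <<'E'
from h import *
t=cv2.imread("pics/top0.png"); s=cv2.imread("pics/scene0.png")
a=cv2.resize(t[195:315,300:420],(400,400),interpolation=3); b=cv2.resize(t[240:345,170:275],(400,400),interpolation=3)
e=cv2.resize(s[235:335,240:360],(400,200*5//3),interpolation=3)
e=cv2.resize(s[230:330,245:345],(400,400),interpolation=3)[:200*2]
f=cv2.resize(s[180:280,340:440],(400,400),interpolation=3)
cv2.imwrite("pics/crop1.png",cv2.resize(np.vstack([np.hstack([a,b]),np.hstack([e,f])]),(600,600)))
c=optics.get_calibration("top")
roi=np.zeros((480,640),bool); roi[275:312,208:252]=1
m=(t.max(2)<45)&roi
print(blob(m))
for k in blob(m):
    cs,_=cv2.findContours(m.astype(np.uint8),0,2); 
print("minencl",cv2.minEnclosingCircle(max(cs,key=len)))
for n,u,v,z in(("reel",230,294,.056),("plat",336,233,.07),("tip",336,231,.14),("coltop",379,237,.227)): print(n,cast(c,u,v,z).round(4))
g=blob((t.min(2)>120)&(np.ptp(t.astype(int),2)<40 if False else (t.max(2).astype(int)-t.min(2)<45))&(np.arange(480)[:,None]>200)&(np.arange(480)[:,None]<280)&(np.arange(640)>300)&(np.arange(640)<410))
print(g)
E
```

```text
[]Traceback (most recent call last):
  File "<stdin>", line 14, in <module>
NameError: name 'cs' is not defined. Did you mean: 's'?
```

View pics/crop1.png

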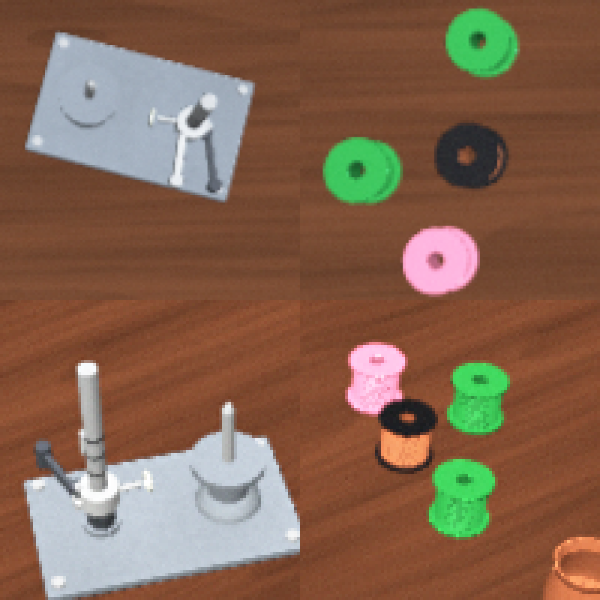

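The crop confirms the copper-wound black reel. Next I'll compute positions by casting rays at known heights.

```bash
python3 - <<'E'
from h import *
c=optics.get_calibration("top"); s=optics.get_calibration("scene"); d=np.load("pics/top0.npy")
for n,u,v,z in(("reel",228.7,294.2,.056),("tip",335.2,228.6,.14),("coltop",383.6,235,.227),("fix",370.8,267.4,.08),("lev",386,269.8,.08)):
    p=cast(c,u,v,z); print(n,p.round(4),"scenepx",proj(s,p).round(1), "depthz",[cast(c,u,v,0)[2], round(float(d[int(v),int(u)]),4)])
    E=np.array(c["extrinsics"]); k=d[round(v),round(u)]; print((E[:3,:3].T@(k*np.array([(u-c["cx"])/c["fx"],(v-c["cy"])/c["fy"],1])-E[:3,3])).round(4))
print(tool([.55,0,.33]))
E
```

```text
reel [0.4209 0.295  0.056 ] scenepx [374.7 218.6] depthz [np.float64(0.0), 1.4683]
[0.4233 0.3055 0.0007]
tip [ 0.591  -0.0138  0.14  ] scenepx [321.1 264.5] depthz [np.float64(0.0), 1.3632]
[ 0.5909 -0.0138  0.1405]
coltop [ 0.5564 -0.1357  0.227 ] scenepx [273.1 249.1] depthz [np.float64(0.0), 1.2864]
[ 0.5582 -0.1372  0.2156]
fix [ 0.4867 -0.1143  0.08  ] scenepx [272.7 270. ] depthz [np.float64(0.0), 1.4227]
[ 0.488  -0.1157  0.0659]
lev [ 0.4788 -0.1574  0.08  ] scenepx [258.  273.8] depthz [np.float64(0.0), 1.4209]
[ 0.4799 -0.159   0.0678]
[ 52.14717817 -44.95561792  -7.26330082]
```

```bash
python3 -m creep '[{"grip":1,"tx":2.2,"ty":-2.65,"tz":-0.9},{"tx":2.2,"ty":-2.65,"tz":-0.9},{"tx":2.2,"ty":-2.65,"tz":-0.9},{"tx":2.2,"ty":-2.65,"tz":-0.9},{"tx":2.2,"ty":-2.65,"tz":-0.9},{"tx":2.2,"ty":-2.65,"tz":-0.9},{"tx":2.2,"ty":-2.65,"tz":-0.9},{"tx":2.2,"ty":-2.65,"tz":-0.9}]'
python3 -m creep '[{"grip":1,"tx":2.2,"ty":-2.65},{"tx":2.2,"ty":-2.65},{"tx":2.2,"ty":-2.65},{"tx":2.2,"ty":-2.65},{"tx":2.2,"ty":-2.65},{"tx":2.2,"ty":-2.65},{"tx":2.2,"ty":-2.65},{"tx":2.2,"ty":-2.65}]'; python3 -c "
from h import *
print(r.get_state()['q'],r.get_state()['eef_rot'],tool([.421,.295,.22]))"
```

```text
[ 1.28078623  0.68990911 -0.19454893  1.56620895  0.15731399  0.90249665
 -0.21512564] [ 9.86915386e-01  1.61236964e-01 -1.84666081e-04 -7.92779313e-04] [ 49.30762408 -77.00934773   3.78908978]$[0]: bad value
$[0]: bad value
```

```bash
python3 -m creep '[{"grip":1,"tx":2.2,"ty":-2.65,"tz":-0.9,"spin":0},{"grip":1,"tx":2.2,"ty":-2.65,"tz":-0.9,"spin":0},{"grip":1,"tx":2.2,"ty":-2.65,"tz":-0.9,"spin":0},{"grip":1,"tx":2.2,"ty":-2.65,"tz":-0.9,"spin":0},{"grip":1,"tx":2.2,"ty":-2.65,"tz":-0.9,"spin":0},{"grip":1,"tx":2.2,"ty":-2.65,"tz":-0.9,"spin":0},{"grip":1,"tx":2.2,"ty":-2.65,"tz":-0.9,"spin":0},{"grip":1,"tx":2.2,"ty":-2.65,"tz":-0.9,"spin":0}]'; python3 -c "
from h import *
print(r.get_state()['q'],r.get_state()['eef_rot'],tool([.421,.295,.22]))"
```

```text
clock: 0.77
tool_pos: [0.2983, -0.3337, 0.3296]
eef_rot: [0.987, 0.161, -0.0, -0.0]
contact_force: [1.3, 0.8, -0.4]
opening: 1.0
finger_force: 0.0
[ 0.90052144  0.36132093 -0.22815841  1.97009739  0.10937354  0.82237527
 -0.6351023 ] [ 9.86931271e-01  1.61141467e-01 -2.12600716e-04 -2.20806192e-04] [ 31.63238334 -55.70095632  10.97998703]
```

```bash
python3 -m creep '[{"grip":1,"tx":1.8,"ty":-3.1,"tz":0,"spin":0},{"grip":1,"tx":1.8,"ty":-3.1,"tz":0,"spin":0},{"grip":1,"tx":1.8,"ty":-3.1,"tz":0,"spin":0},{"grip":1,"tx":1.8,"ty":-3.1,"tz":0,"spin":0},{"grip":1,"tx":1.8,"ty":-3.1,"tz":0,"spin":0},{"grip":1,"tx":1.8,"ty":-3.1,"tz":0,"spin":0},{"grip":1,"tx":1.8,"ty":-3.1,"tz":0,"spin":0},{"grip":1,"tx":1.8,"ty":-3.1,"tz":0,"spin":0}]';python3 -m creep '[{"grip":1,"tx":1.8,"ty":-3.1,"tz":0,"spin":0},{"grip":1,"tx":1.8,"ty":-3.1,"tz":0,"spin":0},{"grip":1,"tx":1.8,"ty":-3.1,"tz":0,"spin":0},{"grip":1,"tx":1.8,"ty":-3.1,"tz":0,"spin":0},{"grip":1,"tx":1.8,"ty":-3.1,"tz":0,"spin":0},{"grip":1,"tx":1.8,"ty":-3.1,"tz":0,"spin":0},{"grip":1,"tx":1.8,"ty":-3.1,"tz":0,"spin":0},{"grip":1,"tx":1.8,"ty":-3.1,"tz":0,"spin":0}]'; python3 -c "
from h import *
print(r.get_state()['q'],r.get_state()['eef_rot'],tool([.421,.295,.2]))"
```

```text
clock: 1.43
tool_pos: [0.3556, -0.053, 0.3294]
eef_rot: [0.987, 0.161, -0.0, 0.0]
contact_force: [0.2, -0.4, 0.1]
opening: 1.002
finger_force: 0.0
clock: 2.1
tool_pos: [0.4133, 0.2279, 0.3291]
eef_rot: [0.987, 0.161, -0.0, 0.0]
contact_force: [0.3, -0.8, -0.3]
opening: 0.997
finger_force: 0.0
[-0.33277555  0.4093031  -0.39203797  1.90354091  0.20098075  0.86768754
 -2.07322585] [ 9.86908216e-01  1.61282288e-01 -3.08293243e-04  3.18207726e-04] [ 2.87666063 -6.12275001 12.9086919 ]
```

Close now. I'll finish the translation, then spin −119° (17 rows of −7°) while lowering to z ≈ 0.22, and take a wrist picture.

```bash
python3 -m creep '[{"grip":1,"tx":1.4,"ty":-3.1,"tz":0,"spin":0},{"grip":1,"tx":1.5,"ty":-3.0,"tz":0,"spin":0},{"grip":1,"tx":0,"ty":0,"tz":0.5,"spin":-7},{"grip":1,"tx":0,"ty":0,"tz":0.5,"spin":-7},{"grip":1,"tx":0,"ty":0,"tz":0.5,"spin":-7},{"grip":1,"tx":0,"ty":0,"tz":0.5,"spin":-7},{"grip":1,"tx":0,"ty":0,"tz":0.5,"spin":-7},{"grip":1,"tx":0,"ty":0,"tz":0.5,"spin":-7}]' >/dev/null; python3 -m creep '[{"grip":1,"tx":0,"ty":0,"tz":0.7,"spin":-7},{"grip":1,"tx":0,"ty":0,"tz":0.7,"spin":-7},{"grip":1,"tx":0,"ty":0,"tz":0.7,"spin":-7},{"grip":1,"tx":0,"ty":0,"tz":0.7,"spin":-7},{"grip":1,"tx":0,"ty":0,"tz":0.7,"spin":-7},{"grip":1,"tx":0,"ty":0,"tz":0.7,"spin":-7},{"grip":1,"tx":0,"ty":0,"tz":0.7,"spin":-7},{"grip":1,"tx":0,"ty":0,"tz":0.7,"spin":-7}]';  python3 -m creep '[{"grip":1,"tx":0,"ty":0,"tz":0.7,"spin":-7},{"grip":1,"tx":0,"ty":0,"tz":0.7,"spin":-7},{"grip":1,"tx":0,"ty":0,"tz":0.7,"spin":-7},{"grip":1,"tx":0,"ty":0,"tz":0,"spin":0},{"grip":1,"tx":0,"ty":0,"tz":0,"spin":0}]'; python3 - <<'E'
from h import *
s=r.get_state(); c=optics.get_calibration("wrist"); p,d=optics.snapshot("wrist"); cv2.imwrite("pics/w1.png",p[:,:,::-1])
np.savez("pics/w1.npz",d=d,E=c["extrinsics"]); print(s["q"],s["eef_rot"],c["fx"],c["cx"],c["cy"],proj(c,[.421,.295,.056]))
m=(p.max(2)<60); print(sorted(blob(m,300))[-4:])
E
```

```text
clock: 3.43
tool_pos: [0.4215, 0.2931, 0.2428]
eef_rot: [0.523, 0.852, -0.0, -0.0]
contact_force: [-0.4, -0.5, 0.1]
opening: 1.001
finger_force: 0.0
clock: 3.85
tool_pos: [0.4214, 0.293, 0.2219]
eef_rot: [0.364, 0.932, -0.001, -0.001]
contact_force: [0.4, -0.2, 0.6]
opening: 0.999
finger_force: 0.0
[-0.17948482  0.72599867 -0.87666848  1.91690814  0.73777076  0.85968597
 -0.62119834] [ 3.63614853e-01  9.31549082e-01 -5.01875355e-04 -5.42344349e-04] 384.91933617386326 321.2359971894712 240.28879255531365 [323.25010806 221.4363629 ]
[(np.int32(13301), [534.0, 364.6], [426, 289, 214, 163]), (np.int32(25260), [197.5, 413.4], [0, 289, 640, 191])]
```

View pics/w1.png

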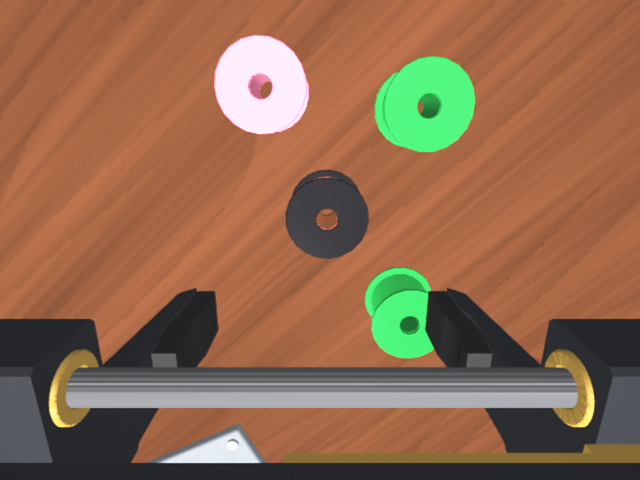

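The wrist view shows the reel's bore at (327,218). The pink reel is at (260,85), and the greens are at (430,105) and (409,325). I'll work out the offsets and clearances in tool axes.

```bash
python3 - <<'E'
from h import *
c=optics.get_calibration("wrist")
for n,u,v in(("reel",327,217),("pink",260,85),("g1",430,105),("g2",409,325)):
    p=cast(c,u,v,.056); print(n,p.round(4),tool([p[0],p[1],.048]).round(2))
E
```

```text
reel [0.4208 0.2999 0.056 ] [ 0.5   0.44 17.44]
pink [0.3175 0.3299 0.056 ] [10.13 -4.35 17.44]
g1 [0.4099 0.4104 0.056 ] [ 8.78  7.83 17.43]
g2 [0.5383 0.2875 0.056 ] [-8.99  7.49 17.43]
```

```bash
python3 -m creep '[{"grip":1,"tx":0.4,"ty":0.4,"tz":2.2,"spin":0},{"grip":1,"tx":0,"ty":0,"tz":3,"spin":0},{"grip":1,"tx":0,"ty":0,"tz":3,"spin":0},{"grip":1,"tx":0,"ty":0,"tz":3,"spin":0},{"grip":1,"tx":0,"ty":0,"tz":2.5,"spin":0},{"grip":1,"tx":0,"ty":0,"tz":2,"spin":0},{"grip":1,"tx":0,"ty":0,"tz":1.4,"spin":0},{"grip":1,"tx":0,"ty":0,"tz":0,"spin":0}]' 20; python3 -m creep '[{"grip":-1,"tx":0,"ty":0,"tz":0,"spin":0},{"grip":-1,"tx":0,"ty":0,"tz":0,"spin":0},{"grip":-1,"tx":0,"ty":0,"tz":0,"spin":0},{"grip":-1,"tx":0,"ty":0,"tz":0,"spin":0},{"grip":-1,"tx":0,"ty":0,"tz":0,"spin":0},{"grip":-1,"tx":0,"ty":0,"tz":0,"spin":0}]' 20
```

```text
clock: 4.57
tool_pos: [0.4208, 0.2982, 0.0496]
eef_rot: [0.363, 0.932, -0.002, -0.0]
contact_force: [-0.6, -0.6, -0.3]
opening: 1.003
finger_force: 0.0
clock: 5.07
tool_pos: [0.4216, 0.2992, 0.0525]
eef_rot: [0.362, 0.932, 0.001, 0.001]
contact_force: [-0.2, -0.9, 7.4]
opening: 0.73
finger_force: 20.1
```

```bash
python3 -m creep '[{"grip":-1,"tx":0,"ty":0,"tz":-0.5,"spin":0},{"grip":-1,"tx":0,"ty":0,"tz":-1,"spin":0},{"grip":-1,"tx":0,"ty":0,"tz":-2,"spin":0},{"grip":-1,"tx":0,"ty":0,"tz":-2.5,"spin":0},{"grip":-1,"tx":0,"ty":0,"tz":-2.5,"spin":0},{"grip":-1,"tx":0,"ty":0,"tz":-2.5,"spin":0},{"grip":-1,"tx":0,"ty":0,"tz":0,"spin":0}]'; python3 - <<'E'
from h import *
p,d=optics.snapshot("wrist"); q,_=optics.snapshot("scene"); 
c=optics.get_calibration("scene"); u,v=proj(c,r.get_state()["tool_pos"]).astype(int)
a=cv2.resize(q[v-50:v+50,u-50:u+50],(480,480),interpolation=3)
cv2.imwrite("pics/w2.png",cv2.resize(np.hstack([p,a]),(800,343))[:,:,::-1])
E
```

```text
clock: 5.65
tool_pos: [0.4225, 0.3008, 0.1654]
eef_rot: [0.362, 0.932, 0.003, 0.001]
contact_force: [0.3, -0.1, -3.3]
opening: 0.729
finger_force: 20.1
```

View pics/w2.png

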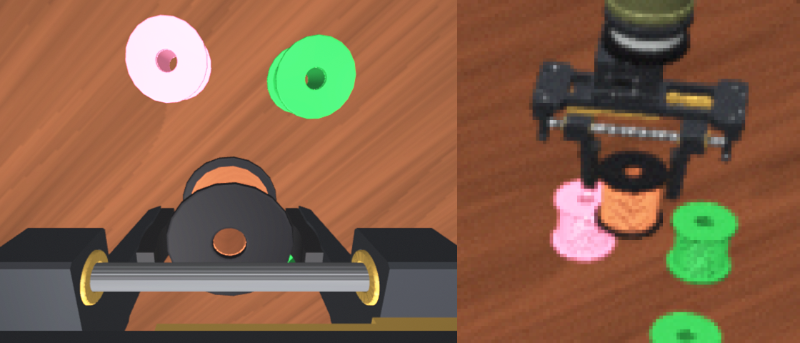

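The reel is lifted between the fingers, with its bore at about (321,339) in wrist pixels. I'll fit a plane to the flange depth to check for tilt and find its centre.

```bash
cat > flange.py <<'E'
from h import *
def flange():
    s=r.get_state(); c=optics.get_calibration("wrist"); p,d=optics.snapshot("wrist")
    v,u=np.mgrid[:480,:640]; E=np.array(c["extrinsics"])
    P=np.stack([(u-c["cx"])/c["fx"]*d,(v-c["cy"])/c["fy"]*d,d],-1)
    W=(P-E[:3,3])@E[:3,:3]; T=R.from_quat(s["eef_rot"]); L=T.inv().apply((W-s["tool_pos"]).reshape(-1,3)).reshape(W.shape)
    m=(p.max(2)<75)&(d>0)&(np.hypot(L[...,0],L[...,1])<.028)&(abs(L[...,2]+0.002)<.018)
    A=L[m]; X=np.c_[A[:,:2],np.ones(len(A))]; k=np.ones(len(A),bool)
    for _ in range(5):
        co=np.linalg.lstsq(X[k],A[k,2],rcond=None)[0]; res=A[:,2]-X@co; k=abs(res)<.002
    n=T.apply([co[0],co[1],-1]); n/=np.linalg.norm(n)
    print("n",len(A),k.sum(),"plane tool",co.round(4),"normal world",n.round(4),"tilt",np.arccos(abs(n[2])).round(3))
    # bore: non-dark hole inside the flange
    h=(p.max(2)>75)&(abs(u-321)<45)&(abs(v-335)<45)
    print([b for b in blob(h,150)])
    return s,c,p,d,co,L
if __name__=="__main__":
    s,c,p,d,co,L=flange()
    # bore via ray with plane
    for b in blob((p.max(2)>75)&(abs(np.mgrid[:480,:640][1]-321)<45)&(abs(np.mgrid[:480,:640][0]-335)<45),150):
        w=cast(c,*b[1],s["tool_pos"][2]+.003); print(w.round(4),tool(w).round(2))
    q,_=optics.snapshot("scene")
E
python3 flange.py
```

```text
n 6394 6376 plane tool [-0.0083 -0.0072 -0.0034] normal world [ 1.000e-04 -1.120e-02  9.999e-01] tilt 0.011
[(np.int32(1942), [290.1, 326.1], [277, 291, 39, 76]), (np.int32(1495), [321.3, 338.0], [298, 319, 50, 40]), (np.int32(747), [320.8, 375.3], [277, 371, 89, 9])]
[0.4102 0.2938 0.1648] [ 0.52 -1.06 -0.4 ]
[0.4215 0.2988 0.1648] [ 0.03  0.07 -0.4 ]
[0.4332 0.2879 0.1648] [-1.57  0.05 -0.4 ]
```

The reel is level (0.011 rad) and centred in the grip, with its underside 52.6 mm below the TCP. I'll carry it to the far side of the spindle for a close look.

```bash
python3 -m creep '[{"grip":-1,"tx":-1,"ty":-0.2,"tz":-1.2,"spin":0},{"grip":-1,"tx":-2,"ty":-0.3,"tz":-1.2,"spin":0},{"grip":-1,"tx":-3,"ty":-0.5,"tz":-1.2,"spin":0},{"grip":-1,"tx":-3,"ty":-0.6,"tz":-1.2,"spin":0},{"grip":-1,"tx":-3,"ty":-0.6,"tz":-1.2,"spin":0},{"grip":-1,"tx":-3,"ty":-0.6,"tz":-1.2,"spin":0},{"grip":-1,"tx":-3,"ty":-0.6,"tz":-1.2,"spin":0},{"grip":-1,"tx":-3,"ty":-0.6,"tz":0,"spin":0}]' >/dev/null; python3 -m creep '[{"grip":-1,"tx":-3,"ty":-0.6,"tz":0,"spin":0},{"grip":-1,"tx":-3,"ty":-0.6,"tz":0,"spin":0},{"grip":-1,"tx":-3,"ty":-0.6,"tz":0,"spin":0},{"grip":-1,"tx":-3,"ty":-0.6,"tz":0,"spin":0},{"grip":-1,"tx":-3,"ty":-0.6,"tz":0,"spin":0},{"grip":-1,"tx":-2.7,"ty":-0.5,"tz":0,"spin":0},{"grip":-1,"tx":-2,"ty":-0.4,"tz":0,"spin":0},{"grip":-1,"tx":-1,"ty":-0.2,"tz":0,"spin":0}]'; python3 -m creep '[{"grip":-1,"tx":0,"ty":0,"tz":0,"spin":-7},{"grip":-1,"tx":0,"ty":0,"tz":0,"spin":-7},{"grip":-1,"tx":0,"ty":0,"tz":0,"spin":-7},{"grip":-1,"tx":0,"ty":0,"tz":0,"spin":-6.5},{"grip":-1,"tx":0,"ty":0,"tz":0,"spin":0},{"grip":-1,"tx":0,"ty":0,"tz":0,"spin":0}]'; python3 - <<'E'
from h import *
c=optics.get_calibration("wrist"); p,d=optics.snapshot("wrist"); cv2.imwrite("pics/w3.png",p[:,:,::-1])
print(r.get_state()["q"],proj(c,[.591,-.0138,.14]),proj(c,[.591,-.0138,.07]),tool([.591,-.0138,.2]))
E
```

```text
clock: 7.18
tool_pos: [0.6749, -0.0465, 0.2423]
eef_rot: [0.364, 0.931, -0.002, -0.001]
contact_force: [-0.1, -1.1, -3.6]
opening: 0.726
finger_force: 20.1
clock: 7.68
tool_pos: [0.6736, -0.0414, 0.2441]
eef_rot: [0.131, 0.991, 0.0, -0.001]
contact_force: [-0.5, -0.3, -3.3]
opening: 0.725
finger_force: 20.1
[ 0.44567686  0.9397457  -1.00675433  1.38718206  0.80173943  1.25003071
  0.6865907 ] [330.59122903 102.41890942] [328.47043484 107.43888976] [8.70550885 0.53510801 4.45521002]
```

View pics/w3.png

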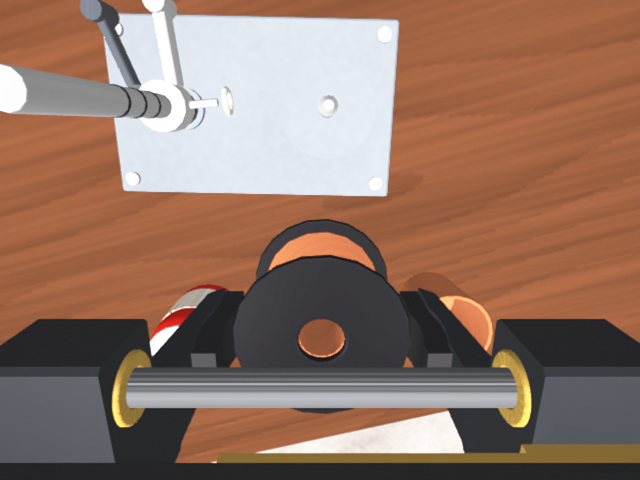

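The wrist view has the spindle tip at about (329,104), almost straight under the camera, and the reel bore at (321,339). The column's rings are at (130–160,103), and the open grips are at (95,5) and (160,3).

```bash
python3 - <<'E'
from h import *
import flange as f
s,c,p,d,co,L=f.flange()
yy,xx=np.mgrid[:480,:640]
g=(d<d[60:140,290:370].max()-.045)&(d>0)&(abs(xx-328)<25)&(abs(yy-105)<25)
print("spindle by depth",blob(g,10),d[60:140,290:370].max(),d[104,329],d[90:120,315:342].min())
t=tool(cast(c,328.8,104,.14)); w=tool(cast(c,321.3,338.3,s["tool_pos"][2]+.0034))
print(cast(c,328.8,104,.14),t,w,"move",t-w)
E
```

```text
n 11275 11256 plane tool [-0.0041  0.0012 -0.0034] normal world [6.1e-03 1.0e-04 1.0e+00] tilt 0.006
[(np.int32(1467), [321.2, 337.9], [298, 318, 48, 40]), (np.int32(712), [321.0, 375.5], [277, 372, 89, 8])]
spindle by depth [(np.int32(2389), [328.0, 105.0], [304, 81, 49, 49])] 0.3491005 0.21786453 0.0
[ 0.59181074 -0.01513449  0.14      ] [ 8.61013797  0.43916203 10.48489573] [ 0.05532084  0.00974491 -0.30441299] move [ 8.55481713  0.42941712 10.78930872]
```

```bash
python3 -m creep '[{"grip":-1,"tx":1,"ty":0.1,"tz":0,"spin":0},{"grip":-1,"tx":1.7,"ty":0.1,"tz":0,"spin":0},{"grip":-1,"tx":2,"ty":0.1,"tz":0.5,"spin":0},{"grip":-1,"tx":2,"ty":0.1,"tz":0.5,"spin":0},{"grip":-1,"tx":1.35,"ty":0.03,"tz":0.5,"spin":0},{"grip":-1,"tx":0.5,"ty":0,"tz":0.5,"spin":0},{"grip":-1,"tx":0,"ty":0,"tz":0.5,"spin":0},{"grip":-1,"tx":0,"ty":0,"tz":0,"spin":0}]'; python3 - <<'E'
from h import *
import flange as f
s,c,p,d,co,L=f.flange()
b=[b for b in blob((p.max(2)>75)&(abs(np.mgrid[:480,:640][1]-321)<45)&(abs(np.mgrid[:480,:640][0]-335)<45),150)]
m=(p.astype(int)[...,0]-p[...,2]<40)&(p.max(2)>75); m[:300]=0;m[365:]=0; print("grey",[x for x in blob(m,15) if 270<x[1][0]<370])
w=cast(c,321.3,338.3,s["tool_pos"][2]+.0034); print("bore",w, tool([.5918,-.0151,w[2]])-tool(w)); cv2.imwrite("pics/w4.png",cv2.resize(p[290:390,260:380],(600,500))[:,:,::-1])
E
```

```text
clock: 8.45
tool_pos: [0.5931, -0.0166, 0.2195]
eef_rot: [0.131, 0.991, -0.001, -0.0]
contact_force: [-0.1, 0.4, -3.7]
opening: 0.731
finger_force: 20.1
n 11288 11263 plane tool [-0.0047  0.0006 -0.0035] normal world [5.4e-03 4.0e-04 1.0e+00] tilt 0.005
[(np.int32(1457), [321.1, 338.0], [298, 319, 48, 39]), (np.int32(673), [321.0, 375.5], [277, 372, 89, 8])]
grey []
bore [ 0.59282924 -0.01652214  0.22286862] [ 1.36303859e-01  1.10631748e-01 -9.16978449e-05]
```

View pics/w4.png

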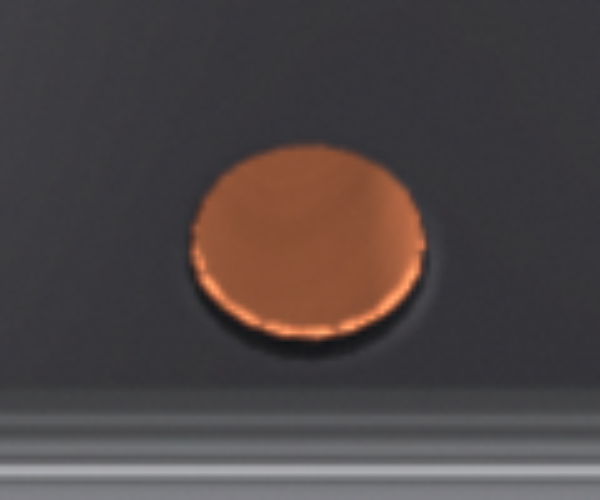

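The bore in this view shows only its inner wall. I'll correct the remaining 1.4 mm and 1.1 mm, then lower slowly onto the tip while watching the force.

```bash
python3 -m creep '[{"grip":-1,"tx":0.13,"ty":0.11,"tz":0.6,"spin":0},{"grip":-1,"tx":0,"ty":0,"tz":0.8,"spin":0},{"grip":-1,"tx":0,"ty":0,"tz":0.6,"spin":0},{"grip":-1,"tx":0,"ty":0,"tz":0.4,"spin":0},{"grip":-1,"tx":0,"ty":0,"tz":0,"spin":0},{"grip":-1,"tx":0,"ty":0,"tz":0,"spin":0}]'; python3 -m creep '[{"grip":-1,"tx":0,"ty":0,"tz":0.3,"spin":0},{"grip":-1,"tx":0,"ty":0,"tz":0.3,"spin":0},{"grip":-1,"tx":0,"ty":0,"tz":0.2,"spin":0},{"grip":-1,"tx":0,"ty":0,"tz":0,"spin":0}]'
```

```text
clock: 9.0
tool_pos: [0.5918, -0.0146, 0.196]
eef_rot: [0.13, 0.992, -0.0, -0.0]
contact_force: [-0.4, 0.8, -3.7]
opening: 0.727
finger_force: 20.1
clock: 9.33
tool_pos: [0.5917, -0.0148, 0.1879]
eef_rot: [0.13, 0.992, -0.0, -0.0]
contact_force: [0.3, 0.6, -3.9]
opening: 0.726
finger_force: 20.1
```

```bash
python3 -m creep '[{"grip":-1,"tx":0,"ty":0,"tz":0.3,"spin":0},{"grip":-1,"tx":0,"ty":0,"tz":0.4,"spin":0},{"grip":-1,"tx":0,"ty":0,"tz":0.4,"spin":0},{"grip":-1,"tx":0,"ty":0,"tz":0.2,"spin":0},{"grip":-1,"tx":0,"ty":0,"tz":0,"spin":0}]'; python3 - <<'E'
from h import *
p,d=optics.snapshot("wrist"); s=r.get_state(); c=optics.get_calibration("wrist")
m=(p.astype(int)[...,0]-p[...,2]<40)&(p.max(2)>75); m[:300]=0;m[362:]=0; print("grey",[x for x in blob(m,15) if 270<x[1][0]<370])
E
```

```text
clock: 9.75
tool_pos: [0.5915, -0.0148, 0.1747]
eef_rot: [0.13, 0.992, -0.0, -0.001]
contact_force: [-0.2, 0.7, -4.4]
opening: 0.726
finger_force: 20.1
grey []
```

```bash
python3 -m creep '[{"grip":-1,"tx":0,"ty":0,"tz":0.5,"spin":0},{"grip":-1,"tx":0,"ty":0,"tz":0.8,"spin":0},{"grip":-1,"tx":0,"ty":0,"tz":0.8,"spin":0},{"grip":-1,"tx":0,"ty":0,"tz":0.8,"spin":0},{"grip":-1,"tx":0,"ty":0,"tz":0.8,"spin":0},{"grip":-1,"tx":0,"ty":0,"tz":0.6,"spin":0},{"grip":-1,"tx":0,"ty":0,"tz":0.3,"spin":0},{"grip":-1,"tx":0,"ty":0,"tz":0,"spin":0}]';  python3 -m creep '[{"grip":-1,"tx":0,"ty":0,"tz":0.2,"spin":0},{"grip":-1,"tx":0,"ty":0,"tz":0.2,"spin":0},{"grip":-1,"tx":0,"ty":0,"tz":0.15,"spin":0},{"grip":-1,"tx":0,"ty":0,"tz":0,"spin":0}]'; python3 flange.py
```

```text
clock: 10.47
tool_pos: [0.5914, -0.0147, 0.1284]
eef_rot: [0.13, 0.992, -0.0, -0.001]
contact_force: [-0.9, 0.1, -3.8]
opening: 0.733
finger_force: 20.1
clock: 10.8
tool_pos: [0.5919, -0.0147, 0.1238]
eef_rot: [0.13, 0.991, -0.0, 0.0]
contact_force: [0.1, 1.1, -3.8]
opening: 0.73
finger_force: 20.1
n 11006 10998 plane tool [-0.0035  0.0014 -0.0035] normal world [3.8e-03 7.0e-04 1.0e+00] tilt 0.004
[(np.int32(1738), [320.5, 341.6], [298, 319, 48, 49]), (np.int32(246), [323.2, 373.9], [277, 373, 89, 3]), (np.int32(267), [321.0, 378.0], [277, 377, 89, 3])]
[ 0.593  -0.0153  0.1268] [-0.12 -0.03 -0.29]
[ 0.6067 -0.0179  0.1268] [-1.51  0.07 -0.29]
[ 0.6082 -0.0191  0.1268] [-1.69 -0.01 -0.29]
```

Not in contact yet (still −3.8 N). I'll keep going by millimetres until the platen takes the weight.

```bash
python3 -m creep '[{"grip":-1,"tx":0,"ty":0,"tz":0.15,"spin":0},{"grip":-1,"tx":0,"ty":0,"tz":0,"spin":0}]'; python3 -m creep '[{"grip":-1,"tx":0,"ty":0,"tz":0.15,"spin":0},{"grip":-1,"tx":0,"ty":0,"tz":0,"spin":0}]'
```

```text
clock: 11.07
tool_pos: [0.5921, -0.0145, 0.1226]
eef_rot: [0.13, 0.992, 0.0, 0.0]
contact_force: [0.8, -0.2, -2.9]
opening: 0.732
finger_force: 20.1
clock: 11.23
tool_pos: [0.5922, -0.0145, 0.1225]
eef_rot: [0.13, 0.992, -0.0, 0.001]
contact_force: [-3.5, -2.6, 7.5]
opening: 0.73
finger_force: 20.1
```

Seated: the force has flipped to +7.5 N. I'll open, rise clear and look.

```bash
python3 -m creep '[{"grip":1,"tx":0,"ty":0,"tz":0,"spin":0},{"grip":1,"tx":0,"ty":0,"tz":0,"spin":0},{"grip":1,"tx":0,"ty":0,"tz":0,"spin":0},{"grip":1,"tx":0,"ty":0,"tz":0,"spin":0},{"grip":1,"tx":0,"ty":0,"tz":0,"spin":0},{"grip":1,"tx":0,"ty":0,"tz":-0.3,"spin":0},{"grip":1,"tx":0,"ty":0,"tz":-1,"spin":0},{"grip":1,"tx":0,"ty":0,"tz":-2,"spin":0}]'; python3 -m creep '[{"grip":1,"tx":0,"ty":0,"tz":-3,"spin":0},{"grip":1,"tx":0,"ty":0,"tz":-4,"spin":0},{"grip":1,"tx":0,"ty":0,"tz":-4,"spin":0},{"grip":1,"tx":0,"ty":0,"tz":-1,"spin":0}]'; python3 - <<'E'
from h import *
p,d=optics.snapshot("top"); c=optics.get_calibration("scene"); q,_=optics.snapshot("scene"); w,dw=optics.snapshot("wrist"); np.save("pics/w5.npy",dw)
u,v=proj(c,[.575,-.08,.1]).astype(int)
a=cv2.resize(q[v-60:v+60,u-60:u+60],(400,400),interpolation=3); 
cv2.imwrite("pics/v5.png",np.hstack([a,cv2.resize(w,(400,300))[:,:],][:1]+[cv2.copyMakeBorder(cv2.resize(w,(400,300)),0,100,0,0,0)])[:,:,::-1])
E
```

```text
clock: 11.9
tool_pos: [0.5907, -0.015, 0.153]
eef_rot: [0.13, 0.992, -0.001, -0.002]
contact_force: [-0.1, -0.1, -0.2]
opening: 1.003
finger_force: 0.0
clock: 12.23
tool_pos: [0.5942, -0.0123, 0.2811]
eef_rot: [0.13, 0.992, 0.002, 0.005]
contact_force: [1.0, 1.5, 0.1]
opening: 1.002
finger_force: 0.0
```

View pics/v5.png

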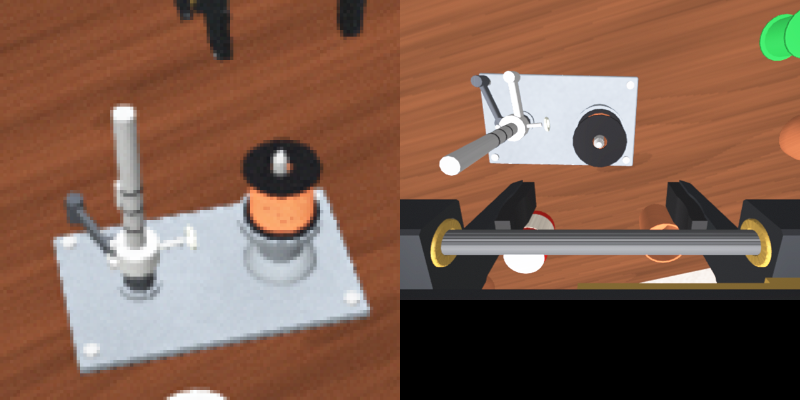

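The reel sits on the platen with the spindle through its bore. Viewed at 400 px wide, the lever grip is at (77,79) and the fixed grip at (109,76), which is (123,126) and (174,122) in full wrist pixels. I'll measure the barrels from depth.

```bash
cat > grips.py <<'E'
from h import *
s=r.get_state(); c=optics.get_calibration("wrist"); p,d=optics.snapshot("wrist")
v,u=np.mgrid[:480,:640]; E=np.array(c["extrinsics"])
W=(np.stack([(u-c["cx"])/c["fx"]*d,(v-c["cy"])/c["fy"]*d,d],-1)-E[:3,3])@E[:3,:3]
col=np.array([.557,-.1363]); 
near=(d>0)&(W[...,2]>.03)&(W[...,2]<.16)&(np.hypot(W[...,0]-.485,W[...,1]+.137)<.06)
mx=p.max(2)
for n,m in(("fix",near&(mx>140)),("lev",near&(mx<110))):
    for b in blob(m,30):
        k=m&(u>=b[2][0])&(u<b[2][0]+b[2][2])&(v>=b[2][1])&(v<b[2][1]+b[2][3])
        z=W[k][:,2]; zt=np.percentile(z,95); A=W[k&(W[...,2]>zt-.004)]; A=A[A[:,0]<A[:,0].min()+.016]; print(n,b,"ztop",zt.round(4),"centre",A.mean(0).round(4),"xmin",A[:,0].min().round(4))
cc=(d>0)&(W[...,2]>.2)&(np.hypot(W[...,0]-.557,W[...,1]+.137)<.03); print("column top",np.median(W[cc],0) if cc.any() else None, s["tool_pos"])
pl=(d>0)&(mx<75)&(np.hypot(W[...,0]-.592,W[...,1]+.015)<.036)&(W[...,2]>.11); print("reel top",np.median(W[pl],0), (W[pl].min(0)+W[pl].max(0))/2)
E
python3 grips.py
```

```text
fix (np.int32(1783), [175.7, 157.3], [129, 116, 70, 82]) ztop 0.0667 centre [ 0.4893 -0.1164  0.066 ] xmin 0.4808
fix (np.int32(239), [122.8, 131.9], [115, 123, 17, 19]) ztop 0.0674 centre [ 0.4834 -0.1583  0.0661] xmin 0.4763
lev (np.int32(519), [144.1, 151.1], [124, 122, 42, 69]) ztop 0.0638 centre [ 0.4841 -0.1519  0.0632] xmin 0.4758
column top [ 0.55591117 -0.13139837  0.21442303] [ 0.59208724 -0.0146048   0.27484895]
reel top [ 0.57257405 -0.01094507  0.33490078] [ 0.59195921 -0.01404078  0.24070643]
```

Barrels found: fixed at (0.489, −0.116), lever at (0.484, −0.158), tops at z ≈ 0.0665, about 58 mm across. Both are in reach of the open gripper. I'll move above them at this height, turn −8°, and measure the collar top as well.

```bash
python3 - <<'E'
from h import *
s=r.get_state(); c=optics.get_calibration("wrist"); p,d=optics.snapshot("wrist")
v,u=np.mgrid[:480,:640]; E=np.array(c["extrinsics"])
W=(np.stack([(u-c["cx"])/c["fx"]*d,(v-c["cy"])/c["fy"]*d,d],-1)-E[:3,3])@E[:3,:3]
for cx,cy in((.557,-.1363),(.556,-.134)):
    rr=np.hypot(W[...,0]-cx,W[...,1]-cy); m=(d>0)&(rr>.011)&(rr<.017)&(W[...,2]>.03)&(W[...,2]<.1); print(m.sum(),np.percentile(W[m][:,2],[5,25,50,75,95]).round(4))
m=(d>0)&(np.hypot(W[...,0]-.592,W[...,1]+.015)>.012)&(np.hypot(W[...,0]-.592,W[...,1]+.015)<.03)&(p.max(2)<80)&(W[...,2]<.15); print("reel top z",np.percentile(W[m][:,2],[5,50,95]).round(4))
E
python3 -m creep '[{"grip":1,"tx":0.9,"ty":-1.8,"tz":0,"spin":0},{"grip":1,"tx":1.3,"ty":-2.8,"tz":0,"spin":0},{"grip":1,"tx":1.4,"ty":-2.9,"tz":0,"spin":0},{"grip":1,"tx":1.4,"ty":-2.9,"tz":0,"spin":0},{"grip":1,"tx":1.2,"ty":-2.4,"tz":0,"spin":0},{"grip":1,"tx":0.8,"ty":-1.8,"tz":0,"spin":0},{"grip":1,"tx":0,"ty":0,"tz":0,"spin":-4},{"grip":1,"tx":0,"ty":0,"tz":0,"spin":-4}]'; python3 -m creep '[{"grip":1,"tx":0,"ty":0,"tz":0,"spin":0},{"grip":1,"tx":0,"ty":0,"tz":0,"spin":0}]' 8; python3 - <<'E'
from h import *
print(tool([.4866,-.1374,.0535]),r.get_state()["q"])
p,d=optics.snapshot("wrist"); c=optics.get_calibration("wrist"); print(proj(c,[.489,-.1164,.0665]),proj(c,[.4837,-.1583,.0665])); cv2.imwrite("pics/w6.png",p[:,:,::-1])
E
```

```text
507 [0.0649 0.0657 0.0662 0.0667 0.0675]
543 [0.0556 0.0655 0.0661 0.0666 0.0674]
reel top z [0.0752 0.1261 0.1272]
clock: 13.15
tool_pos: [0.4845, -0.1395, 0.2719]
eef_rot: [0.06, 0.998, -0.0, -0.002]
contact_force: [0.6, 1.2, 0.3]
opening: 0.998
finger_force: 0.0
clock: 13.32
tool_pos: [0.4859, -0.1377, 0.2726]
eef_rot: [0.061, 0.998, 0.0, -0.001]
contact_force: [1.0, 0.6, 0.4]
opening: 0.999
finger_force: 0.0
[-1.28606763e-01  1.82907639e-02  2.19060361e+01] [ 0.84208046  0.74097584 -1.15490238  1.87564663  0.77911478  1.06974601
  0.81383903]
[345.16736653 212.71509628] [297.55814606 212.59662817]
```

```bash
python3 grips.py 2>&1 | grep -E "fix|lev"
```

```text
fix (np.int32(1054), [341.0, 241.7], [309, 200, 49, 75]) ztop 0.0668 centre [ 0.4893 -0.1139  0.0659] xmin 0.4819
fix (np.int32(475), [301.5, 229.7], [290, 205, 23, 65]) ztop 0.0668 centre [ 0.4835 -0.1583  0.066 ] xmin 0.4766
lev (np.int32(73), [300.0, 202.7], [292, 199, 15, 11]) ztop 0.0651 centre [ 0.4775 -0.1553  0.0636] xmin 0.4754
lev (np.int32(45), [307.8, 237.9], [303, 219, 10, 40]) ztop 0.0604 centre [ 0.4992 -0.1537  0.0594] xmin 0.4918
lev (np.int32(35), [316.2, 264.9], [311, 260, 11, 8]) ztop 0.0625 centre [ 0.5375 -0.1492  0.0606] xmin 0.5331
```

View pics/w6.png

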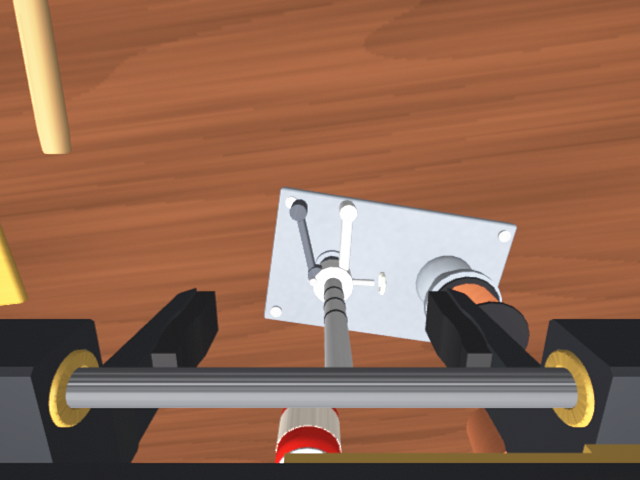

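Barrel tops are at (347,210) and (299,210), centred between the fingers, and the body clears the reel and column. I'll descend and pinch at 8 N.

```bash
python3 -m creep '[{"grip":1,"tx":-0.1,"ty":0.05,"tz":2,"spin":0},{"grip":1,"tx":0,"ty":0,"tz":3.5,"spin":0},{"grip":1,"tx":0,"ty":0,"tz":3.5,"spin":0},{"grip":1,"tx":0,"ty":0,"tz":3.5,"spin":0},{"grip":1,"tx":0,"ty":0,"tz":3.5,"spin":0},{"grip":1,"tx":0,"ty":0,"tz":3,"spin":0},{"grip":1,"tx":0,"ty":0,"tz":2,"spin":0},{"grip":1,"tx":0,"ty":0,"tz":0.9,"spin":0}]' 8; python3 -m creep '[{"grip":1,"tx":0,"ty":0,"tz":0,"spin":0},{"grip":0.5,"tx":0,"ty":0,"tz":0,"spin":0},{"grip":0.4,"tx":0,"ty":0,"tz":0,"spin":0},{"grip":0.35,"tx":0,"ty":0,"tz":0,"spin":0},{"grip":0.25,"tx":0,"ty":0,"tz":0,"spin":0},{"grip":0.2,"tx":0,"ty":0,"tz":0,"spin":0}]' 8; python3 -m creep '[{"grip":0,"tx":0,"ty":0,"tz":0,"spin":0},{"grip":-1,"tx":0,"ty":0,"tz":0,"spin":0},{"grip":-1,"tx":0,"ty":0,"tz":0,"spin":0},{"grip":-1,"tx":0,"ty":0,"tz":0,"spin":0}]' 8
```

```text
clock: 14.08
tool_pos: [0.4862, -0.1369, 0.052]
eef_rot: [0.061, 0.998, -0.0, -0.002]
contact_force: [-0.2, -0.0, 0.8]
opening: 1.002
finger_force: 0.0
clock: 14.58
tool_pos: [0.4883, -0.1373, 0.0558]
eef_rot: [0.061, 0.998, -0.0, 0.001]
contact_force: [0.2, 0.5, 1.4]
opening: 0.687
finger_force: 8.0
clock: 14.92
tool_pos: [0.4882, -0.1373, 0.0553]
eef_rot: [0.061, 0.998, -0.0, 0.001]
contact_force: [1.2, -0.3, 3.7]
opening: 0.686
finger_force: 8.0
```

```bash
python3 -m creep '[{"grip":-1,"tx":0,"ty":0,"tz":-0.3,"spin":0},{"grip":-1,"tx":0,"ty":0,"tz":-0.6,"spin":0},{"grip":-1,"tx":0,"ty":0,"tz":-0.8,"spin":0},{"grip":-1,"tx":0,"ty":0,"tz":-0.8,"spin":0},{"grip":-1,"tx":0,"ty":0,"tz":-0.8,"spin":0},{"grip":-1,"tx":0,"ty":0,"tz":-0.6,"spin":0},{"grip":-1,"tx":0,"ty":0,"tz":-0.3,"spin":0},{"grip":-1,"tx":0,"ty":0,"tz":-0.1,"spin":0}]' 8; cat > col.py <<'E'
from h import *
s=r.get_state(); c=optics.get_calibration("wrist"); p,d=optics.snapshot("wrist")
v,u=np.mgrid[:480,:640]; E=np.array(c["extrinsics"])
W=(np.stack([(u-c["cx"])/c["fx"]*d,(v-c["cy"])/c["fy"]*d,d],-1)-E[:3,3])@E[:3,:3]
for z0 in (.111,):
    rr=np.hypot(W[...,0]-.557,W[...,1]+.1355); m=(d>0)&(rr>.010)&(rr<.018)&(W[...,2]>.06)&(W[...,2]<.13)&(p.min(2)>150); 
    print("collar z",m.sum(),np.percentile(W[m][:,2],[5,25,50,75,95]).round(4) if m.any() else "")
a,_=optics.snapshot("scene"); cs=optics.get_calibration("scene")
pts={z:proj(cs,[.557,-.1355,z]).round(1).tolist() for z in(.089,.111,.133)}; print(pts)
cv2.imwrite("pics/s7.png",np.hstack([cv2.resize(a[215:315,220:320],(400,400),interpolation=3),cv2.resize(p[150:450,170:470],(400,400))])[:,:,::-1])
E
python3 col.py; python3 -m creep '[{"grip":-1,"tx":0,"ty":0,"tz":0,"spin":0}]'
```

```text
clock: 15.58
tool_pos: [0.4882, -0.1373, 0.0988]
eef_rot: [0.061, 0.998, -0.0, 0.001]
contact_force: [4.9, -0.3, -4.9]
opening: 0.689
finger_force: 8.0
collar z 4 [0.0852 0.0876 0.0889 0.0922 0.0993]
{0.089: [276.9, 286.0], 0.111: [276.3, 280.5], 0.133: [275.8, 274.9]}
clock: 15.77
tool_pos: [0.4882, -0.1372, 0.098]
eef_rot: [0.061, 0.998, 0.0, 0.001]
contact_force: [5.4, -0.8, -2.7]
opening: 0.686
finger_force: 8.0
```

```bash
python3 -m creep '[{"grip":-1,"tx":0,"ty":0,"tz":-0.2,"spin":0},{"grip":-1,"tx":0,"ty":0,"tz":0,"spin":0}]';python3 -m creep '[{"grip":-1,"tx":0,"ty":0,"tz":0,"spin":0},{"grip":-1,"tx":0,"ty":0,"tz":0,"spin":0}]'; python3 col.py; python3 - <<'E'
from h import *
for n in("scene","wrist"):
    p,d=optics.snapshot(n); c=optics.get_calibration(n); v,u=np.mgrid[:480,:640]; E=np.array(c["extrinsics"])
    W=(np.stack([(u-c["cx"])/c["fx"]*d,(v-c["cy"])/c["fy"]*d,d],-1)-E[:3,3])@E[:3,:3]
    rr=np.hypot(W[...,0]-.557,W[...,1]+.1355); m=(d>0)&(rr<.021)&(W[...,2]>.06)&(W[...,2]<.2)
    o=W[m]; q=rr[m]; print(n,m.sum())
    for a in np.arange(.06,.16,.004):
        k=(o[:,2]>=a)&(o[:,2]<a+.004); 
        if k.any(): print(a.round(3),k.sum(),np.median(q[k]).round(4),q[k].max().round(4),p[m][k].mean().round(0))
E
```

```text
clock: 15.93
tool_pos: [0.4882, -0.1373, 0.0999]
eef_rot: [0.061, 0.998, 0.0, 0.0]
contact_force: [6.0, -0.9, -4.6]
opening: 0.688
finger_force: 8.0
clock: 16.1
tool_pos: [0.4882, -0.1372, 0.0998]
eef_rot: [0.061, 0.998, 0.0, 0.0]
contact_force: [5.1, -0.3, -3.6]
opening: 0.683
finger_force: 8.0
collar z 4 [0.0869 0.0869 0.0885 0.0934 0.1015]
{0.089: [276.9, 286.0], 0.111: [276.3, 280.5], 0.133: [275.8, 274.9]}
scene 330
0.06 5 0.0077 0.0088 165.0
0.064 6 0.0075 0.0091 163.0
0.068 6 0.0073 0.0089 156.0
0.072 2 0.0094 0.0106 180.0
0.076 1 0.0089 0.0089 147.0
0.08 1 0.0137 0.0137 187.0
0.084 3 0.0183 0.0206 187.0
0.088 14 0.0177 0.0203 177.0
0.092 12 0.018 0.0199 189.0
0.096 16 0.0187 0.0209 191.0
0.1 17 0.0176 0.0201 180.0
0.104 29 0.0171 0.0207 222.0
0.108 48 0.015 0.0203 237.0
0.112 21 0.0102 0.02 200.0
0.116 8 0.0076 0.0097 172.0
0.12 4 0.0081 0.0083 193.0
0.124 7 0.0079 0.0087 164.0
0.128 7 0.0084 0.012 136.0
0.132 8 0.0084 0.0103 100.0
0.136 5 0.0078 0.0109 160.0
0.14 9 0.0091 0.0114 165.0
0.144 6 0.0073 0.0082 171.0
0.148 8 0.0082 0.0104 173.0
0.152 4 0.007 0.0083 177.0
0.156 11 0.0076 0.01 167.0
wrist 1973
0.06 10 0.0088 0.0089 177.0
0.064 61 0.0087 0.0091 153.0
0.068 176 0.0088 0.0099 135.0
0.072 132 0.0089 0.0099 130.0
0.084 107 0.0185 0.0209 146.0
0.088 351 0.0188 0.0207 148.0
0.092 327 0.0188 0.0208 146.0
0.096 324 0.0188 0.021 137.0
0.1 358 0.0189 0.021 140.0
0.104 127 0.0191 0.021 168.0
```

View pics/s7.png

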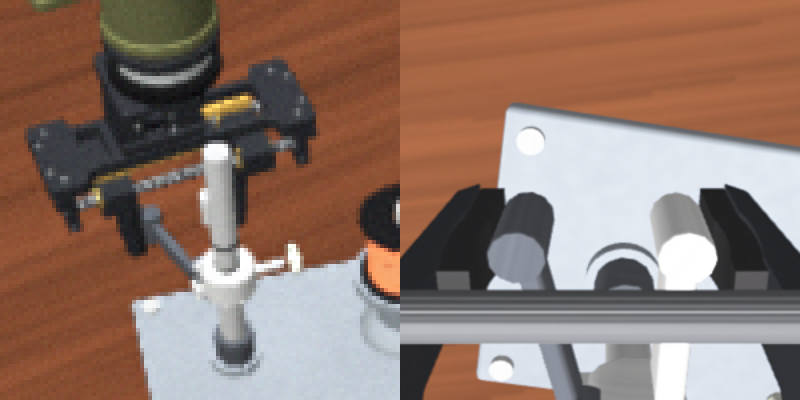

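The scene and wrist views show the guide pinched by both barrels with the lever open. Collar top by depth and lift is about 0.1107, against the ring at 0.111. Now I'll squeeze the lever shut.

```bash
python3 -m creep '[{"grip":-1,"tx":0,"ty":0,"tz":0,"spin":0},{"grip":-1,"tx":0,"ty":0,"tz":0,"spin":0}]' 18; python3 -m creep '[{"grip":-1,"tx":0,"ty":0,"tz":0,"spin":0},{"grip":-1,"tx":0,"ty":0,"tz":0,"spin":0},{"grip":-1,"tx":0,"ty":0,"tz":0,"spin":0},{"grip":-1,"tx":0,"ty":0,"tz":0,"spin":0}]' 36
```

```text
clock: 16.47
tool_pos: [0.487, -0.1353, 0.0996]
eef_rot: [0.059, 0.998, 0.002, -0.001]
contact_force: [1.4, 6.5, -3.8]
opening: 0.471
finger_force: 17.5
clock: 16.8
tool_pos: [0.4869, -0.1341, 0.0998]
eef_rot: [0.058, 0.998, 0.002, -0.0]
contact_force: [2.8, 4.4, -3.9]
opening: 0.373
finger_force: 36.0
```

```bash
python3 -m creep '[{"grip":-1,"tx":0,"ty":0,"tz":0,"spin":0},{"grip":-1,"tx":0,"ty":0,"tz":0,"spin":0},{"grip":-1,"tx":0,"ty":0,"tz":0,"spin":0},{"grip":-1,"tx":0,"ty":0,"tz":0,"spin":0},{"grip":-1,"tx":0,"ty":0,"tz":0,"spin":0},{"grip":-1,"tx":0,"ty":0,"tz":0,"spin":0}]' 36; python3 - <<'E'
from h import *
for n in("scene","wrist","top"):
    p,d=optics.snapshot(n); c=optics.get_calibration(n); v,u=np.mgrid[:480,:640]; E=np.array(c["extrinsics"])
    W=(np.stack([(u-c["cx"])/c["fx"]*d,(v-c["cy"])/c["fy"]*d,d],-1)-E[:3,3])@E[:3,:3]
    rr=np.hypot(W[...,0]-.557,W[...,1]+.1355); m=(d>0)&(rr<.021)&(rr>.0125)&(W[...,2]>.06)&(W[...,2]<.13)
    print(n,m.sum(),np.percentile(W[m][:,2],[1,5,50,95,99]).round(4) if m.any() else "")
    rr=np.hypot(W[...,0]-.592,W[...,1]+.015); m=(d>0)&(p.max(2)<80)&(rr<.031)&(W[...,2]>.1)&(W[...,2]<.17); print(" reel top",m.sum(),np.median(W[m],0).round(4) if m.any() else "")
E
```

```text
clock: 17.3
tool_pos: [0.4869, -0.1341, 0.0997]
eef_rot: [0.058, 0.998, 0.002, -0.001]
contact_force: [2.1, 5.8, -4.0]
opening: 0.376
finger_force: 36.0
scene 118 [0.088  0.0895 0.1051 0.1125 0.1163]
 reel top 243 [ 0.5932 -0.0161  0.1266]
wrist 1326 [0.0867 0.0877 0.095  0.1029 0.1043]
 reel top 0 
top 45 [0.086  0.0927 0.1079 0.1124 0.1133]
 reel top 347 [ 0.592  -0.0143  0.1251]
```

Opening is steady at about 35 mm across both barrels (corrected by the reel-flange reading), so the lever is shut. The collar top is at about 0.111–0.112, and the reel is seated with its top at 0.126. Handing in.

```bash
python3 -c "
from plant import workorder
print(workorder.finish_job())"
```

```text
the job is handed in; nothing more can be done
None
```

I handed the job in at about 17.5 s; no verdict came back. By my measurements the reel sits flat on the platen and is let go, and the gripper still holds the guide at 36 N, lever shut, collar top within about 1 mm of the middle ring.

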